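# Advance the indexed lens-care carousel by one station

### The arm

A 6-joint arm with a two-finger parallel gripper is mounted at the origin on a cart in front of the work surface, level with it; the furniture and walls round the work are solid. World frame = base frame: x ahead of the robot, y to its left, z up, the work surface at z = 0. Lengths are in m, angles in rad, forces in N, time in s.
With the tool pointing down it reaches from about 0.35 to 0.85 m from the base axis. Payload 8.1 kg.
Tool frame: the origin (TCP) lies at the very end of the fingers, on their centre line; the grasp point (between the pads) lies 19 mm behind it; z points along the fingers, y is the line along which they close (so a half turn about z gives the same grasp; the last joint's range is limited). The gripper opens to 85 mm and grips with 20 to 120 N. Pads are 22 mm wide; open, the fingers measure 114 mm over their backs; the gripper's body (76 mm by 85 mm) begins 54 mm behind the grasp point. The pads swing forward as they close: fully open they stand 13 mm farther back than shut.
Start: joints at [-1.411, 0.13, 1.488, -0, 1.523, -0.085], TCP at [0.145, -0.582, 0.231] pointing down, gripper open.
Joint ranges: [-2.96, 2.96], [-0.89, 2.26], [0.02, 2.5], [-1.34, 4.48], [0, 2.73], [-2.66, 2.66]. Speed limits (rad/s): [2.39, 2.39, 2.79, 3.14, 3.14, 3.14].

### API

Orientations are given as a unit quaternion [x, y, z, w].
In Python, from rig import r, optics gives the robot as it stands.
- The arm moves only by the shell command python3 -m jog 'ROWS' [FORCE]. ROWS is JSON, a list of rows, each a list of 7 numbers: the turn, a rotation vector about the tool's x, y, z in rad, then the shift along the tool's x, y, z in mm, then the finger opening in mm, from 0 to 85.4. In form: [[ax, ay, az, dx, dy, dz, grip], ...]. A call has 1 to 12 rows; each row shifts and turns the commanded pose from where the row before left it, along the tool's axes as they then stand; what a row does not reach is not made up. A row lasts 1/10 s, in which the tool goes at most 50 mm and 8.59 degrees, less where a joint would pass 70% of its speed; a pose out of reach is approached as far as the arm can. A call is refused whole if a number of a shift passes 50 or a number of a turn 0.15, either way. A call with a gripper value outside its range is refused whole. The fingers move at their own pace and stop on an object; FORCE is the grip in N (left out, the last holds). Time passes only in rows, so rows that do not move let the fingers close. It gives the time, the measured TCP pose, the force, the opening and the grip force at its end, in the units of the state.
- r.observe(): the state, without advancing time (a new reading comes with each control period).
- optics.read_camera(name): name is "side" or "top"; returns a dict with "img" (420x560x3 uint8, red, green, blue), "range_z" (420x560 float32, m along the optical axis (not along the pixel's ray), 0 where there is no reading), "intrinsics" (3x3 intrinsics, pixels), "k1" (the pictures are not rectified: a ray, as slopes to the right and down, at radius r is drawn at 1 + k1 r^2 times it, then the intrinsics apply), "R" (3x3) and "t" (3): a world point X has camera coordinates R X + t. Camera axes: x right, y down, z forward; pixel columns grow to the right and rows downward; lengths in m; the calibration is good to about 2 mm. A picture is of the moment at which its call begins.
- r.hand_in(): hands the job in; it is judged then, once.
The state is a dict: "t": time; "q": joint angles; "dq": joint speeds; "effort": joint torques, N m; "eef_pos": TCP position; "ee_rot": TCP orientation; "contact_force": force on the tool from outside, world axes, zero at the start; "ft_torque": the same for the moment, N m; "width": finger opening in m; "finger_force": force on a finger pad.
Only numpy, scipy, OpenCV 4.12 (cv2) and the standard library are available. Lean on these libraries where they do the work, as an engineer would, in place of code of your own. Each camera call takes 0.05 s, during which the arm holds its last target. There are 200 camera calls.

### The job

Turn the lens-care carousel one station anticlockwise (seen from above): draw its spring index pin up by the black knob, swing the tray round by it, and let the pin drop fully home into the next hole, the one in the blue segment, which you must feel for. Be gentle: never force the pin sideways in a hole, do not upset the things on the tray, leave the rest of the desk alone, and let go at the end.

Things in the scene. Friction and masses are not known exactly. Their poses are not given: they have to be found in the camera images.
- carousel_base: Fixed base of a lens-care carousel: grey foot, round hub, and an arc-shaped index plate, bare aluminium then, anticlockwise, a blue segment. Plate: 98 to 146 mm from the axis, top 22 mm above the origin (blue 0.4 mm more), smooth and unbroken but for two holes. Origin on the vertical turning axis, on its underside (6 mm up, on the desk pad); z up, x from the axis towards the first hole.
- first_hole (a point): Mouth of the first hole, a brass bushing of 11.6 mm bore in the aluminium plate, 120 mm from the axis, at angle 0 about the base's z from its x axis. The pin starts in it.
- next_hole_nominal (a point): Nominal mouth of the next hole, a like bushing in the blue segment, 120 mm from the axis and 0.873 rad (50 degrees) anticlockwise of the first. The blue segment is adjustable: the true hole is anywhere within 0.16 rad (19 mm) of this point, either way along the arc, and this point does not show where.
- tray (a joint): Angle in rad of the white tray about the base's z axis, anticlockwise positive; about 0 with the pin in the first hole, stops at -0.12 and 1.13. It turns with light friction (under 0.15 N m). The tray is a round dish, 136 mm across, floor 31 mm and rim 40 mm above the base origin, carrying three loose things.
- sleeve_top (a point): Top of the steel sleeve (23 mm across, 48 mm above the base origin) that guides the index pin, at the end of the flat arm (22 mm wide, top 34 mm up) that sticks out from the tray and turns with it; 120 mm from the axis.
- index_pin (a joint): Lift of the spring index pin in m: 0 fully home in a hole, 0.020 drawn to its stop. A spring pushes it down with about 4 N at 0 and 10 N at 0.020, and it comes down by itself when let go, damped (40 N s/m). From 0.0115 its tip is clear of the plate. Resting on the plate between holes it reads about 0.011; it slides there (friction about 0.2) until it finds a hole and drops in.
- knob (a point): Middle of the index pin's knob, an upright black fluted cylinder with a red top, 24 mm across, 30 mm tall, just above the sleeve. With the pin home it reaches from 50 to 80 mm above the base origin and this point is 67 mm up; it rises with the pin and swings with the tray.
- pin_tip: The steel pin under the knob, on its axis, hidden in the sleeve: 10 mm thick with a flat end. Origin at the knob's lower face, 50 mm above the base origin when home; the end is 39 mm below the origin, 11 mm deep in the hole when home. Over 22 N between it and the plate, as when it is pushed hard sideways in a hole, is too much.
- saline: White bottle with silver cap, 39 mm across, 73 mm tall, about 90 g, loose on the tray; origin at the centre of its underside.
- dropper: Amber dropper bottle with black bulb, 34 mm across, 102 mm tall, about 70 g, loose on the tray; origin at the centre of its underside.
- lens_case: Contact lens case with one white and one blue cap, 30x62x18 mm, loose on the tray near the arm; origin at the centre of its underside.
- penlight: White penlight, 14x136x15 mm, loose on the desk: a bystander. Origin at the centre of its underside.
- occluder: Black eye occluder paddle, 60x162x7 mm, loose on the desk: a bystander. Origin at the centre of its underside.
- spectacle_case: Dark blue spectacle case, 67x158x41 mm, loose on the desk at the right: a bystander. Origin at the centre of its underside.

How it is judged:
By the outcome, as a careful person would: the job done as asked, in the order asked, and still so for the second after the job is handed in, with the robot touching nothing.
It also fails if it takes over 51 s, if anything falls off the work surface, if the arm or the gripper's body presses on something with over 40 N, if the wrist force passes 120 N, or if a joint passes its speed limit or range.

## Working session

There is one attempt and no reset: what is moved stays moved. The work goes in short steps, Python scripts to look and compute and a shell command to move; the robot and the scene stay as the last step left them, time stands still between calls to the robot, and variables do not carry over. Pictures are saved under pics/ and viewed, at most 10 in all, crops included, and the job is handed in when it is done.

```bash
ls; mkdir -p pics
python3 - <<'E'
from rig import r, optics
import cv2,numpy as np
s=r.observe();print(s)
for n in("top","side"):
    c=optics.read_camera(n);cv2.imwrite(f"pics/{n}0.png",c["img"][:,:,::-1]);np.savez(f"pics/{n}0.npz",**c);print(n,c["intrinsics"],c["k1"],c["R"],c["t"])
E
```

```text
pics
{'t': 0.0, 'q': array([-1.41140701e+00,  1.31161379e-01,  1.48930220e+00,  7.34947978e-06,
        1.52300493e+00, -8.54022481e-02]), 'dq': array([-1.84522897e-03, -1.24573599e-03, -1.67131325e-05, -2.61637936e-04,
       -1.30620319e-04, -5.02420745e-04]), 'effort': array([-1.64214703e-04, -5.69409156e+01, -5.00552666e+01, -4.49265031e-05,
        1.51324173e-02, -3.42735359e-05]), 'eef_pos': array([ 0.14534604, -0.58155086,  0.23023173]), 'ee_rot': array([ 9.92518568e-01,  1.22090184e-01, -3.10214213e-05, -9.37420125e-04]), 'contact_force': array([-0.63449146, -0.00439545, -0.30304473]), 'ft_torque': array([ 0.02152066,  0.01896492, -0.04381323]), 'finger_force': 0.0, 'width': 0.08557339622189533}
top [[529.01711037   0.         276.8063587 ]
 [  0.         529.01711037 212.54367965]
 [  0.           0.           1.        ]] -0.059692733435879504 [[-0.02324246 -0.99960177  0.01600308]
 [-0.99483156  0.02154296 -0.09922738]
 [ 0.09884311 -0.01822666 -0.99493609]] [-0.01343845  0.51400096  1.14032478]
side [[506.05903511   0.         280.75642141]
 [  0.         506.05903511 208.48635705]
 [  0.           0.           1.        ]] -0.05825078606086936 [[-0.99601439 -0.08863942 -0.00991895]
 [-0.03709461  0.51280016 -0.85770623]
 [ 0.08111302 -0.85391981 -0.51404439]] [0.49475927 0.08218513 1.09620177]
```

View pics/top0.png

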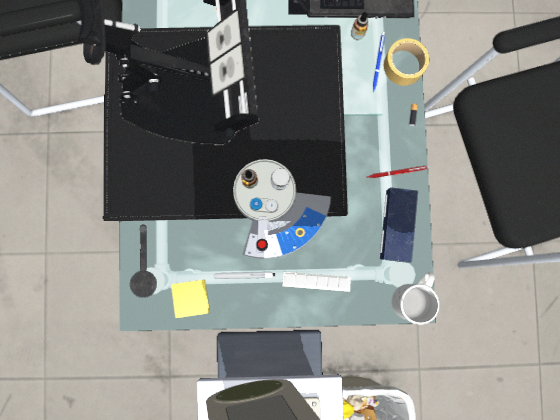

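View pics/side0.png

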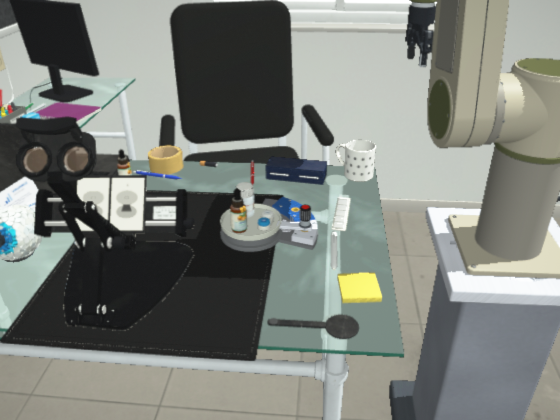

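The top view shows the tray at about (265,189), the red knob top at (262,244), and a brass ring in the blue segment at (300,232). Next I'll measure these.

```bash
cat > h.py <<'E'
import numpy as np,cv2
from scipy.spatial.transform import Rotation as Ro
def rays(c,uv):
    K=c["intrinsics"];p=cv2.undistortPoints(np.array(uv,float).reshape(-1,1,2),K,np.array([float(c["k1"]),0,0,0])).reshape(-1,2)
    return np.c_[p,np.ones(len(p))]
def at_z(c,uv,z):
    d=rays(c,uv)@c["R"]; o=-c["R"].T@c["t"]
    return o+d*((z-o[2])/d[:,2])[:,None]
def at_depth(c,uv):
    uv=np.atleast_2d(uv); Z=np.array([c["range_z"][int(round(v)),int(round(u))] for u,v in uv])
    return (rays(c,uv)*Z[:,None]-c["t"])@c["R"]
def blob(m,x0,y0,x1,y1):
    v,u=np.nonzero(m[y0:y1,x0:x1]);return u+x0,v+y0
E
python3 - <<'E'
from h import *
c=dict(np.load("pics/top0.npz"));s=dict(np.load("pics/side0.npz"))
def red(c,x0,y0,x1,y1):
    a=c["img"].astype(int);m=(a[...,0]>130)&(a[...,1]<80)&(a[...,2]<80)
    u,v=blob(m,x0,y0,x1,y1);return u.mean(),v.mean(),len(u)
R=red(c,245,230,280,260);S=red(s,295,195,315,225);print(R,S)
print("knobtop top@.086",at_z(c,[R[:2]],.086),"depth",at_depth(c,R[:2]),"side@.086",at_z(s,[S[:2]],.086),at_depth(s,S[:2]))
# point cloud
uu,vv=np.meshgrid(np.arange(225,340),np.arange(150,265));P=at_depth(c,np.c_[uu.ravel(),vv.ravel()])
rim=P[(P[:,2]>.041)&(P[:,2]<.05)]
from scipy.optimize import least_squares
q=np.c_[uu.ravel(),vv.ravel()]
# tray rim outer circle from image edges: bright in img & height
m=(P[:,2]>.034);A=P[m]
x=A[(A[:,2]<.055)]
print("tray cloud",x[:,:2].min(0),x[:,:2].max(0))
im=c["img"][140:270,220:345];cv2.imwrite("pics/crop.png",cv2.resize(im,None,fx=4.6,fy=4.6,interpolation=cv2.INTER_CUBIC)[:,:,::-1])
a=c["img"].astype(int);ms=(a[...,0]>150)&(a[...,2]<110)&(a[...,0]-a[...,2]>70);u,v=blob(ms,285,215,318,250);print("brass",u.mean(),v.mean(),len(u),at_z(c,[(u.mean(),v.mean())],.028))
E
```

```text
(np.float64(261.5), np.float64(243.79166666666666), 48) (np.float64(305.0), np.float64(206.36363636363637), 22)
knobtop top@.086 [[0.44306453 0.00943201 0.086     ]] depth [[0.44299716 0.0094122  0.08765588]] side@.086 [[0.44322218 0.00678421 0.086     ]] [[0.44311883 0.0094347  0.08757406]]
tray cloud [ 0.42462953 -0.11894082] [0.63069367 0.06953452]
brass 300.88235294117646 231.7058823529412 17 [[ 0.46996003 -0.07676163  0.028     ]]
```

View pics/crop.png

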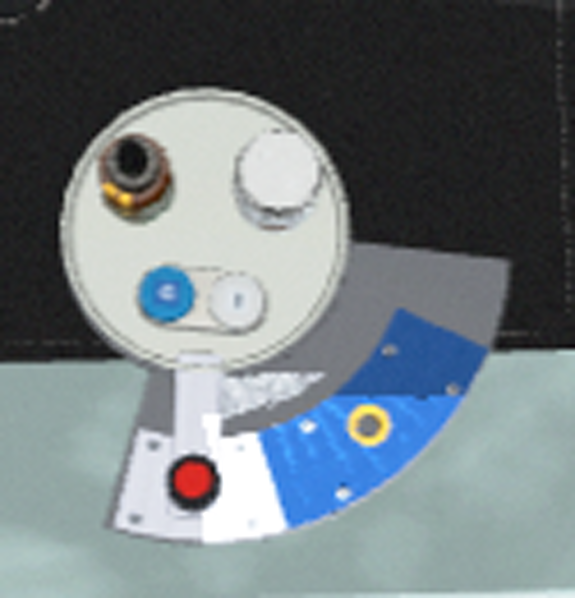

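The crop shows the tray centre at about px (264.3,189.4), the knob at (261.5,244) and the brass ring at (299.8,232.2), with the lens case just inside the arm. I'll work out the angles and the move to pre-grasp.

Run:
```python
from h import *
from rig import r
c=dict(np.load("pics/top0.npz"))
A=at_z(c,[(264.3,189.4)],.046)[0];K=at_z(c,[(261.5,243.9)],.086)[0];H=at_z(c,[(299.8,232.2)],.0284)[0]
# ellipse check
g=cv2.cvtColor(c["img"],cv2.COLOR_RGB2GRAY);
pts=[]
from scipy.optimize import least_squares
from scipy.ndimage import map_coordinates as mc
for t in np.deg2rad(np.r_[-175:75:3]):   # px angle; look for outer edge on dark mat only
    rr=np.arange(26,38,.1);u=264.3+rr*np.cos(t);v=189.4+rr*np.sin(t)
    if v[-1]>212 or (u[-1]>293 and v[-1]>195): continue
    f=mc(g.astype(float),[v,u],order=1);i=np.argmin(np.gradient(f));pts.append((u[i],v[i]))
W=at_z(c,pts,.046)[:,:2]
f=least_squares(lambda p:np.hypot(*(W-p[:2]).T)-p[2],[*A[:2],.068],loss="soft_l1",f_scale=.001).x;print("fit",f,len(W))
for n,a in(("A",A[:2]),("fit",f[:2])):
    k=K[:2]-a;h=H[:2]-a;an=lambda w:np.arctan2(w[1],w[0])
    print(n,a,"rk",np.hypot(*k),"rh",np.hypot(*h),"az k",an(k),"dth",(an(h)-an(k))%(2*np.pi))
s=r.observe();print(K,H,s["eef_pos"],Ro.from_quat(s["ee_rot"]).as_matrix())
```

```text
fit [0.56211784 0.00174984 0.06835533] 62
A [0.5627     0.00141417] rk 0.12012847006405879 rh 0.12056147776300598 az k 3.0747605074331252 dth 0.746161406733119
fit [0.56211784 0.00174984] rk 0.11952556372042032 rh 0.12032108804942025 az k 3.0772373157348674 dth 0.7488948489554161
[0.44283971 0.00943664 0.086     ] [ 0.46890386 -0.07433115  0.0284    ] [ 0.14536977 -0.58160498  0.23035042] [[ 9.70173552e-01  2.42411241e-01 -2.65268195e-04]
 [ 2.42411344e-01 -9.70172160e-01  1.64954324e-03]
 [ 1.42512005e-04 -1.66464724e-03 -9.99998604e-01]]
```

Radii all come out at 120 mm, so the fix is consistent: axis (0.5624, 0.0016), knob (0.4427, 0.0094), and the hole about 0.747 rad ahead. Moving above the knob now.

```bash
python3 -m jog '[[0,0,0,15,-17,0,60],[0,0,0,31,-36,0,60],[0,0,0,31,-36,0,60],[0,0,0,31,-36,0,60],[0,0,0,31,-36,0,60],[0,0,0,31,-36,0,60],[0,0,0,31,-36,0,60],[0,0,0,31,-36,0,60],[0,0,0,31,-36,0,60],[0,0,0,31,-36,0,60],[0,0,0,31,-36,0,60],[0,0,0,31,-36,0,60]]' 20
cat > st.py <<'E'
from h import *
from rig import r
import sys
A=np.array([.5624,.0016])
def st(th=0.,z=.058,rad=.12):
    s=r.observe();M=Ro.from_quat(s["ee_rot"]).as_matrix();p=s["eef_pos"]
    az=3.076+th; T=np.r_[A+rad*np.array([np.cos(az),np.sin(az)]),z]
    d=M.T@(T-p)*1000; v=p[:2]-A
    psi=np.arctan2(M[1,0],M[0,0])
    # tilt correction so tool z -> down
    tilt=M.T@np.cross(M[:,2],[0,0,-1])
    print("t",round(s["t"],2),"pos",p.round(4),"r %.4f th %.4f psi-th0 %.4f"%(np.hypot(*v),(np.arctan2(v[1],v[0])-3.076)%(2*np.pi),psi+.0656),"tool d mm",d.round(2),"turn z",round(-(th-.0656-psi),4),"tilt",tilt.round(4),"F",(M.T@s["contact_force"]).round(2),"w",round(s["width"]*1000,2),"ff",round(float(s["finger_force"]),2))
if __name__=="__main__": st(*map(float,sys.argv[1:]))
E
python3 st.py 0 0.13
```

```text
t: 1.3
eef_pos: [0.391, -0.0932, 0.2312]
ee_rot: [0.993, 0.122, 0.0, 0.0]
contact_force: [0.7, -0.8, 0.1]
width: 0.0601
finger_force: 0.0
t 1.3 pos [ 0.391  -0.0932  0.2312] r 0.1959 th 0.5709 psi-th0 0.3102 tool d mm [ 74.93 -87.14 101.2 ] turn z 0.3102 tilt [ 0.0002 -0.0003  0.    ] F [ 0.49  0.9  -0.06] w 60.05 ff 0.0
```

```bash
python3 -m jog '[[0,0,0,30,-35,10,45],[0,0,0,27,-32,30,45],[0,0,0,18,-20,30,45],[0,0,0.1,0,0,10,45],[0,0,0.11,0,0,10,45],[0,0,0.1,0,0,0,45],[0,0,0,0,0,0,45]]' >/dev/null; python3 st.py 0 0.060
```

```text
t 2.0 pos [0.4412 0.0066 0.1413] r 0.1213 th 0.0247 psi-th0 -0.0008 tool d mm [ 1.39 -3.   81.3 ] turn z -0.0008 tilt [-0.      0.0018  0.    ] F [ 0.88 -1.2  -0.27] w 44.95 ff 0.0
```

```bash
python3 -m jog '[[0,0,0,1.4,-3,20,45],[0,0,0,0,0,25,45],[0,0,0,0,0,20,45],[0,0,0,0,0,0,45],[0,0,0,0,0,0,45]]' >/dev/null; python3 st.py 0 0.058
python3 - <<'E'
from rig import optics
import cv2,numpy as np
o=[]
for n,(x,y) in dict(top=(200,180),side=(235,150)).items():
    c=optics.read_camera(n);np.savez(f"pics/{n}1.npz",**c);o.append(cv2.resize(c["img"][y:y+110,x:x+110],(400,400),interpolation=cv2.INTER_CUBIC))
cv2.imwrite("pics/g1.png",np.hstack(o)[:,:,::-1])
E
```

```text
t 2.5 pos [0.4434 0.0092 0.0775] r 0.1193 th 0.0021 psi-th0 0.0020 tool d mm [-0.71 -0.25 19.52] turn z 0.002 tilt [-0.      0.0005  0.    ] F [-0.02  0.88 -0.31] w 45.65 ff 0.0
```

View pics/g1.png

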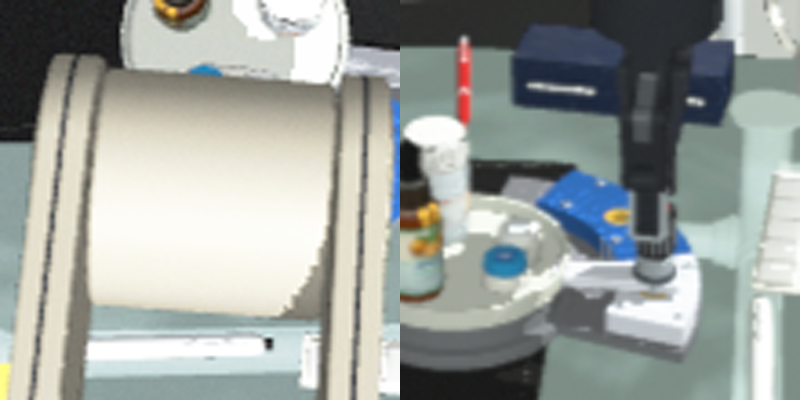

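The top camera is blocked by the arm. The side view shows the fingers centred over the knob, crop (652,235). I'll go down and close gradually.

```bash
python3 -m jog '[[0,0,0,-0.7,-0.3,10,40],[0,0,0,0,0,9,32],[0,0,0,0,0,0,28],[0,0,0,0,0,0,28],[0,0,0,0,0,0,28],[0,0,0,0,0,0,28]]' 20 >/dev/null; python3 st.py 0 0.058;python3 -m jog '[[0,0,0,0,0,0,26],[0,0,0,0,0,0,26],[0,0,0,0,0,0,26]]' >/dev/null; python3 st.py 0 0.058
```

```text
t 3.2 pos [0.4431 0.0096 0.0585] r 0.1196 th 6.2822 psi-th0 0.0004 tool d mm [-0.39  0.12  0.47] turn z 0.0004 tilt [ 0.     -0.0005  0.    ] F [-0.9   0.88 -0.56] w 28.01 ff 0.0
t 3.5 pos [0.4429 0.0096 0.0583] r 0.1198 th 6.2822 psi-th0 0.0004 tool d mm [-0.22  0.12  0.3 ] turn z 0.0004 tilt [ 0.     -0.0002  0.    ] F [ 0.07 -0.58 -0.69] w 26.29 ff 0.0
```

```bash
python3 -m jog '[[0,0,0,0,0,0,25],[0,0,0,0,0,0,24.5],[0,0,0,0,0,0,24]]' 20 >/dev/null; python3 st.py 0 0.058;python3 -m jog '[[0,0,0,0,0,0,22],[0,0,0,0,0,0,20],[0,0,0,0,0,0,20],[0,0,0,0,0,0,20]]' 30 >/dev/null; python3 st.py 0 0.058
```

```text
t 3.8 pos [0.4429 0.0095 0.0582] r 0.1198 th 6.2827 psi-th0 0.0004 tool d mm [-0.19  0.06  0.24] turn z 0.0004 tilt [ 0.0001 -0.0002  0.    ] F [-0.77  0.99 -0.24] w 24.03 ff 0.41
t 4.2 pos [0.4428 0.0095 0.0583] r 0.1198 th 6.2826 psi-th0 0.0004 tool d mm [-0.18  0.07  0.32] turn z 0.0004 tilt [ 0.0001 -0.0001  0.    ] F [-1.75  1.74 -3.59] w 22.55 ff 29.32
```

Well centred with almost no side load. Now I'll draw the pin up.

```bash
python3 -m jog '[[0,0,0,0,0,0,20],[0,0,0,0,0,-3,20],[0,0,0,0,0,-3,20],[0,0,0,0,0,-3,20],[0,0,0,0,0,-3,20],[0,0,0,0,0,-3,20],[0,0,0,0,0,0,20],[0,0,0,0,0,0,20]]' 45 >/dev/null; python3 st.py 0 0.073
```

```text
t 5.0 pos [0.4428 0.0096 0.0728] r 0.1199 th 6.2817 psi-th0 0.0003 tool d mm [-0.1   0.18 -0.24] turn z 0.0003 tilt [-0.0002 -0.0002  0.    ] F [4.61 1.38 8.35] w 22.55 ff 44.51
```

```bash
python3 -m jog '[[0,0,-0.01,0,1.2,0,20],[0,0,-0.02,0.02,2.4,0,20],[0,0,-0.03,0.05,3.6,0,20],[0,0,-0.03,0.05,3.6,0,20],[0,0,-0.03,0.05,3.6,0,20],[0,0,-0.03,0.05,3.6,0,20],[0,0,-0.02,0.02,2.4,0,20],[0,0,0,0,0,0,20],[0,0,0,0,0,0,20]]' >/dev/null; python3 st.py 0.17 0.073
```

```text
t 5.9 pos [ 0.4431 -0.0106  0.0727] r 0.1200 th 0.1676 psi-th0 0.1702 tool d mm [-0.04  0.28 -0.33] turn z 0.0002 tilt [-0.0005  0.0001  0.    ] F [5.36 0.86 8.47] w 23.02 ff 44.46
```

```bash
python3 -m jog '[[0,0,-0.015,0.02,1.8,0,20],[0,0,-0.03,0.05,3.6,0,20],[0,0,-0.04,0.1,4.8,0,20],[0,0,-0.04,0.1,4.8,0,20],[0,0,-0.04,0.1,4.8,0,20],[0,0,-0.04,0.1,4.8,0,20],[0,0,-0.03,0.05,3.6,0,20],[0,0,-0.015,0.02,1.8,0,20],[0,0,0,0,0,0,20],[0,0,0,0,0,0,20]]' >/dev/null; python3 st.py 0.42 0.073
```

```text
t 6.9 pos [ 0.4497 -0.0397  0.0728] r 0.1201 th 0.4167 psi-th0 0.4198 tool d mm [ 0.05  0.4  -0.2 ] turn z -0.0002 tilt [-0.0005  0.0005  0.    ] F [3.96 0.76 8.83] w 22.62 ff 44.47
```

```bash
python3 -m jog '[[0,0,-0.015,0.02,1.8,0,20],[0,0,-0.03,0.05,3.6,0,20],[0,0,-0.04,0.1,4.8,0,20],[0,0,-0.04,0.1,4.8,0,20],[0,0,-0.04,0.1,4.8,0,20],[0,0,-0.04,0.1,4.8,0,20],[0,0,-0.03,0.05,3.6,0,20],[0,0,-0.015,0.02,1.8,0,20],[0,0,0,0,0.4,0,20],[0,0,0,0,0,0,20]]' >/dev/null; python3 st.py 0.67 0.073
python3 - <<'E'
from rig import optics
import cv2,numpy as np
c=optics.read_camera("side");cv2.imwrite("pics/g2.png",cv2.resize(c["img"][160:260,210:350],None,fx=5,fy=5,interpolation=cv2.INTER_CUBIC)[:,:,::-1])
E
```

```text
t 7.9 pos [ 0.4636 -0.0666  0.0729] r 0.1201 th 0.6699 psi-th0 0.6700 tool d mm [ 0.07  0.01 -0.12] turn z -0.0 tilt [-0.0007  0.0007  0.    ] F [ 1.59 -0.07  8.81] w 22.85 ff 44.49
```

View pics/g2.png

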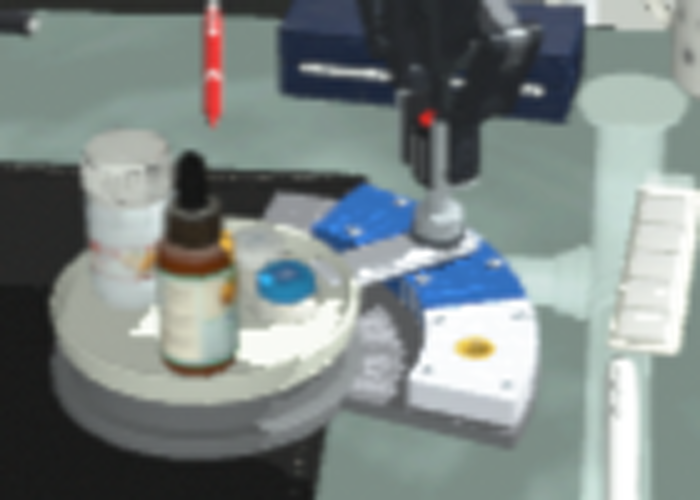

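Tray is at 0.67 rad with everything upright, and the knob is held high at crop (428,120). Next I'll lower onto the plate, loosen to a loose cage, and drop the fingers.

```bash
python3 -m jog '[[0,0,0,0,0,1.5,20],[0,0,0,0,0,1.3,20],[0,0,0,0,0,0,20],[0,0,0,0,0,0,20]]' >/dev/null; python3 st.py 0.67 0.059
python3 -m jog '[[0,0,0,0,0,0,24],[0,0,0,0,0,0,25.5],[0,0,0,0,0,0,25.5],[0,0,0,0,0,4,25.5],[0,0,0,0,0,4,25.5],[0,0,0,0,0,3,25.5],[0,0,0,0,0,0,25.5],[0,0,0,0,0,0,25.5]]' 20 >/dev/null; python3 st.py 0.67 0.059
```

```text
t 8.35 pos [ 0.4637 -0.0668  0.0701] r 0.1201 th 0.6714 psi-th0 0.6704 tool d mm [ 0.06 -0.16 11.14] turn z 0.0004 tilt [-0.0005  0.0006  0.    ] F [-0.12 -0.74  8.67] w 22.57 ff 44.74
t 9.15 pos [ 0.464  -0.0669  0.0592] r 0.1199 th 0.6739 psi-th0 0.6703 tool d mm [-0.13 -0.47  0.2 ] turn z 0.0003 tilt [-0.      0.0002  0.    ] F [0.77 0.88 0.06] w 25.36 ff 0.0
```

```bash
cat > kn.py <<'E'
from h import *
from rig import optics
c=optics.read_camera("side");a=c["img"].astype(int);m=(a[...,0]>110)&(a[...,1]<90)&(a[...,2]<90)
u,v=blob(m,270,160,325,240)
if len(u):
    P=at_depth(c,np.c_[u,v]);print("red n",len(u),"px",u.mean().round(1),v.mean().round(1),"med xyz",np.median(P,axis=0).round(4))
else: print("no red")
E
python3 kn.py; python3 -m jog '[[0,0,-0.005,0,0.6,0,25.5],[0,0,-0.005,0,0.6,0,25.5],[0,0,-0.005,0,0.6,0,25.5],[0,0,-0.005,0,0.6,0,25.5],[0,0,-0.005,0,0.6,0,25.5],[0,0,-0.005,0,0.6,0,25.5],[0,0,-0.005,0,0.6,0,25.5],[0,0,-0.005,0,0.6,0,25.5],[0,0,0,0,0,0,25.5]]' >/dev/null; python3 st.py 0.71 0.059; python3 kn.py
```

```text
red n 7 px 295.0 184.3 med xyz [ 0.4695 -0.0637  0.0993]
t 10.1 pos [ 0.4663 -0.0697  0.0594] r 0.1196 th 0.7038 psi-th0 0.7110 tool d mm [-0.38  0.74  0.38] turn z 0.001 tilt [-0.0023 -0.      0.    ] F [ 0.72 -7.91 -5.06] w 25.75 ff 3.93
red n 7 px 294.3 184.0 med xyz [ 0.4714 -0.0627  0.0995]
```

```bash
python3 -m jog '[[0,0,0,0,0,0,25.5],[0,0,0,0,0,0,25.5]]' ; python3 st.py 0.71 0.059
python3 - <<'E'
from rig import optics
import cv2,numpy as np
c=optics.read_camera("side");cv2.imwrite("pics/g3.png",cv2.resize(c["img"][160:230,260:350],None,fx=8,fy=8,interpolation=cv2.INTER_CUBIC)[:,:,::-1])
E
```

```text
t: 10.35
eef_pos: [0.4664, -0.0697, 0.0594]
ee_rot: [0.948, 0.317, -0.0, -0.001]
contact_force: [-3.9, 7.2, 5.0]
width: 0.0255
finger_force: 3.9
t 10.35 pos [ 0.4664 -0.0697  0.0594] r 0.1196 th 0.7042 psi-th0 0.7109 tool d mm [-0.41  0.7   0.42] turn z 0.0009 tilt [-0.0021 -0.0001  0.    ] F [ 1.25 -8.13 -4.98] w 25.52 ff 3.89
```

View pics/g3.png

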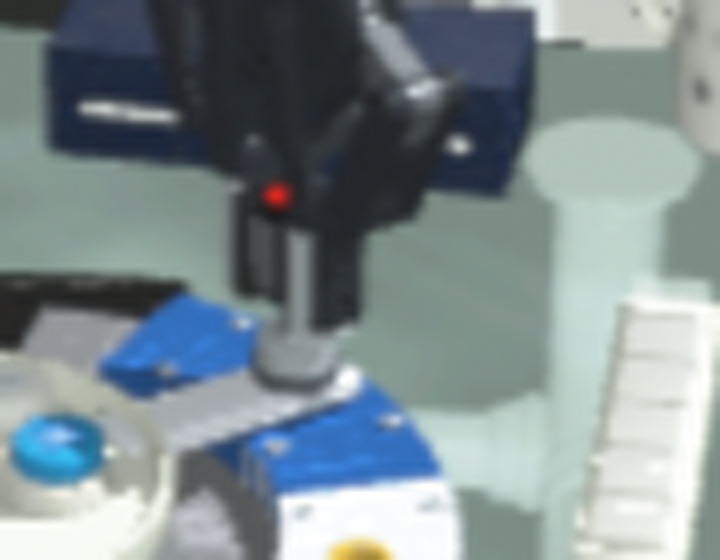

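The knob is still up and the pin hasn't dropped. There is an unexpected 5 N upward force on the tool, perhaps the fingers' inner parts on the knob top. I'll ease back and raise a little, then feel again.

```bash
python3 -m jog '[[0,0,0,0,-0.7,0,25.5],[0,0,0,0,0,-2.5,25.5],[0,0,0,0,0,-2.5,25.5],[0,0,0,0,0,0,25.5]]' >/dev/null ; python3 st.py 0.71 0.064
python3 -m jog '[[0,0,0,0,0.4,0,25.5],[0,0,0,0,0.4,0,25.5],[0,0,0,0,0.4,0,25.5],[0,0,0,0,0,0,25.5]]' >/dev/null ; python3 st.py 0.71 0.064;python3 kn.py
```

```text
t 10.8 pos [ 0.466  -0.0701  0.0643] r 0.1201 th 0.7047 psi-th0 0.7105 tool d mm [0.14 0.63 0.31] turn z 0.0005 tilt [-0.0008  0.0007  0.    ] F [-1.73 -3.7  -0.29] w 25.35 ff 2.42
t 11.2 pos [ 0.4665 -0.0709  0.0642] r 0.1202 th 0.7127 psi-th0 0.7104 tool d mm [ 0.23 -0.33  0.24] turn z 0.0004 tilt [-0.0014  0.0009  0.    ] F [-2.24 -6.53 -2.51] w 25.43 ff 3.27
red n 8 px 294.1 183.9 med xyz [ 0.4717 -0.0674  0.099 ]
```

It's sliding with about 6 N of drag. Continuing in fine steps.

```bash
python3 -m jog '[[0,0,-0.003,0,0.4,0,25.5],[0,0,-0.003,0,0.4,0,25.5],[0,0,-0.003,0,0.4,0,25.5],[0,0,-0.003,0,0.4,0,25.5]]' |grep -E 'force'; python3 st.py 0.72 0.064;python3 kn.py;  python3 -m jog '[[0,0,-0.003,0,0.4,0,25.5],[0,0,-0.003,0,0.4,0,25.5],[0,0,-0.003,0,0.4,0,25.5],[0,0,0,0,0,0,25.5]]' >/dev/null; python3 st.py 0.73 0.064;python3 kn.py
```

```text
contact_force: [-5.2, 3.4, 1.6]
finger_force: 3.2
t 11.65 pos [ 0.4674 -0.0721  0.0642] r 0.1202 th 0.7254 psi-th0 0.7226 tool d mm [ 0.24 -0.65  0.19] turn z 0.0026 tilt [-0.0015  0.0009  0.    ] F [-2.04 -5.83 -1.6 ] w 25.8 ff 3.16
red n 9 px 293.8 183.4 med xyz [ 0.4721 -0.0704  0.0984]
t 12.1 pos [ 0.4682 -0.0733  0.0641] r 0.1203 th 0.7372 psi-th0 0.7316 tool d mm [ 0.3  -0.87  0.1 ] turn z 0.0016 tilt [-0.0011  0.001   0.    ] F [-1.09 -4.95 -1.07] w 25.73 ff 2.35
red n 11 px 293.5 183.4 med xyz [ 0.4726 -0.0709  0.0983]
```

```bash
for i in 1 2; do python3 -m jog '[[0,0,-0.004,0,0.3,0,25.5],[0,0,-0.003,0,0.3,0,25.5],[0,0,0,0,0,0,25.5]]' >/dev/null; python3 st.py 0.75 0.064;python3 kn.py; done
```

```text
t 12.45 pos [ 0.4687 -0.0738  0.064 ] r 0.1203 th 0.7431 psi-th0 0.7384 tool d mm [0.27 0.82 0.03] turn z -0.0116 tilt [-0.0008  0.0008  0.    ] F [-0.91 -3.24  2.18] w 25.29 ff 2.08
red n 11 px 293.5 183.4 med xyz [ 0.4724 -0.0705  0.099 ]
t 12.8 pos [ 0.4706 -0.0747  0.065 ] r 0.1194 th 0.7589 psi-th0 0.7454 tool d mm [-0.61 -1.06  1.04] turn z -0.0046 tilt [ 0.0019 -0.0011  0.    ] F [ 0.5  -0.09  0.11] w 25.41 ff 0.12
red n 6 px 292.5 187.0 med xyz [ 0.4756 -0.0766  0.0872]
```

It dropped: the knob top reads 0.087, the same as at home, and the side force vanished. Now open and withdraw straight up.

```bash
python3 -m jog '[[0,0,0,0,0,0,27],[0,0,0,0,0,0,32],[0,0,0,0,0,0,40],[0,0,0,0,0,0,45],[0,0,0,0,0,0,45],[0,0,0,0,0,-15,45],[0,0,0,0,0,-30,45],[0,0,0,0,0,-40,45],[0,0,0,0,0,-40,45],[0,0,0,-30,0,-20,45],[0,0,0,-30,0,0,45],[0,0,0,-30,0,0,45]]' |tail -4; python3 -m jog '[[0,0,0,-20,20,0,45],[0,0,0,0,45,0,45],[0,0,0,0,45,0,45],[0,0,0,0,45,0,45],[0,0,0,0,40,0,45],[0,0,0,0,40,0,45],[0,0,0,0,0,0,45],[0,0,0,0,0,0,45]]' |head -3
python3 kn.py
python3 - <<'E'
from rig import optics
import cv2,numpy as np
from h import *
o=[]
for n,(x,y) in dict(top=(220,145),side=(210,150)).items():
    c=optics.read_camera(n);o.append(cv2.resize(c["img"][y:y+120,x:x+120],(400,400),interpolation=cv2.INTER_CUBIC))
    if n=="top":
        a=c["img"].astype(int);u,v=blob((a[...,0]>130)&(a[...,1]<80)&(a[...,2]<80),280,210,320,250);print(len(u))
        if len(u):
            K=at_z(c,[(u.mean(),v.mean())],.086)[0];k=K[:2]-[.5624,.0016];print(K,np.hypot(*k),(np.arctan2(k[1],k[0])-3.076)%6.2832,at_depth(c,(u.mean(),v.mean())))
cv2.imwrite("pics/g4.png",np.hstack(o)[:,:,::-1])
E
```

```text
ee_rot: [0.943, 0.334, 0.001, 0.001]
contact_force: [-0.7, -0.7, 0.1]
width: 0.045
finger_force: 0.0
t: 14.85
eef_pos: [0.5316, -0.3264, 0.2079]
ee_rot: [0.943, 0.333, -0.001, -0.001]
red n 28 px 295.0 187.4 med xyz [ 0.4699 -0.0747  0.0869]
54
[ 0.46959294 -0.07448089  0.086     ] 0.12000604918732774 0.7522903491742783 [[ 0.46952356 -0.07441201  0.08707057]]
```

View pics/g4.png

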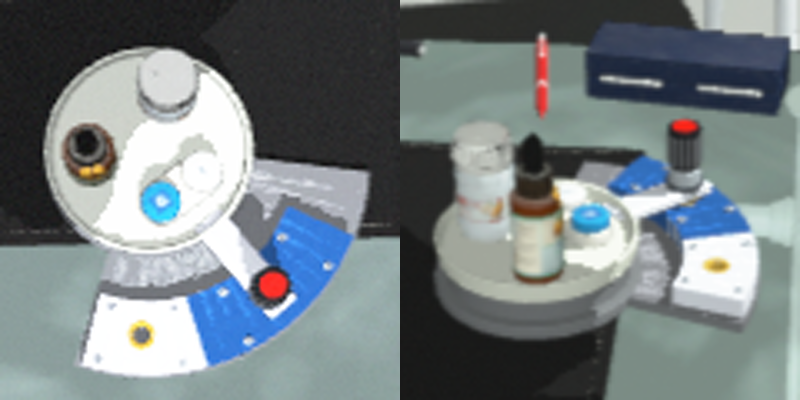

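The knob sits low on the sleeve over the blue segment at crop (270,287), at the home height. The first hole is empty, the tray items are upright, and the robot is clear.

```bash
python3 -c "
from rig import r
print(r.hand_in())"
```

```text
the job is handed in; nothing more can be done
None
```

The carousel is turned one station anticlockwise: the pin dropped home in the blue segment's hole at about 0.75 rad, the tray items are still upright, the arm is clear and the job is handed in at about 15 s.

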